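# Ready a media bottle for the autoclave

### The job

Get the empty glass media bottle that stands on the bench ready for the autoclave: lower it gently into the pocket of the wire carrier diagonally opposite the small bottle, until it stands on the mat, and do not drop it in. Then, in the carrier, screw its cap down clockwise until it bottoms out and back it off a quarter turn so that it can vent. Finish while holding the cap there in the gripper, so that it stays put while I tape it, and leave the small bottle, the tape roll and the tube rack alone.

Things in the scene. Friction and masses are not known exactly. Their poses are not given: they have to be found in the camera images.
- bottle_mid (a point): centre of the 250 ml bottle, on its axis, 71.5 mm above its underside; round clear glass bottle with a blue screw cap, z axis up; 70 mm across, 143 mm high with the cap home; straight wall to 88 mm, then a rounded shoulder to a 39 mm neck at 111 mm; empty, about 0.25 kg with the cap; stands loose on the bench at the start, the only glass bottle outside the carrier
- bottle: the same bottle with its cap; origin at the centre of its underside, z axis up
- cap: the bottle's ribbed screw cap, 54 mm across, 26 mm high, flat topped; origin on its axis at its lower edge (117 mm above the bottle's underside when home), z axis up. Started on the thread well enough to lift the bottle by it; never comes off. In the carrier the bottle stays still while the cap turns (mat about 0.08 Nm, thread about 0.02 Nm) and may slip round once the cap has bottomed out
- cap_mid (a point): centre of that cap, on its axis, 13 mm below its top and 130 mm above the bottle's underside when home
- cap_turn (a joint): angle of the cap on the bottle's thread, rad: 0 = bottomed out, fully home; grows as the cap is unscrewed (anticlockwise seen from above); 2.2 to 4.0 at the start. The cap rises 4 mm per turn
- carrier: stainless wire bottle carrier, fixed to the bench, 176 mm square and 92 mm high, of 4 mm wire, with four square open-topped pockets 82 mm wide inside and 84 mm deep, 86 mm centre to centre along its x and y axes; floor with a silicone mat 8 mm above the bench; origin at the centre of its underside, z up
- pocket (a point): middle of the mat in the empty pocket where the bottle goes (at -43, -43 mm in the carrier's axes); the pocket's rim is 84 mm above it
- small_bottle: bystander: 100 ml bottle with its cap on, 56 mm across, 105 mm high, standing loose in the diagonally opposite pocket (+43, +43 mm in the carrier's axes); origin at the centre of its underside
- tape_roll: bystander: roll of paper tape lying flat on the bench, 100 mm across, 19 mm high; origin at the centre of its underside
- tube_rack: bystander: white tube rack, 70 x 150 mm and 60 mm high, with capped tubes that stand up to 93 mm; origin at the centre of its underside
There are look-alikes about, which are no part of the job. What is shaped like the bottle but orange is not meant. Of the things that look like the carrier, take the one that is farthest to the robot's right at the start.

How it is judged:
On the way, in this order (a step that is already met when the one before it is completed fails the run):
1. the bottle stands upright on the mat in the empty pocket (horizontal distance between bottle and pocket below 0.014 m and z of bottle in the frame of pocket below 0.003 m and angle between bottle's own z axis and vertical below 0.06 rad), for 0.2 s.
2. the cap is screwed down until it bottoms out (value of joint cap_turn below 0.06 rad), for 0.1 s.
At the end, for the whole second after the job is handed in: The cap is a quarter turn back from bottomed out (within 0.3 rad, 17 degrees), still, and held between the fingers with at least 3 N, while the bottle stands on the mat of its pocket, upright within 0.06 rad, within 14 mm of the pocket's middle and no more than 3 mm above the mat (all of step 1 and value of joint cap_turn between 1.27 and 1.87 rad and contact force between the fingers and cap above 3 N and distance between the grasp point and cap_mid below 0.03 m and linear speed of cap below 0.02 m/s); the arm keeps its last pose, push and grip.
It fails at once if the bottle is knocked or pushed hard against the carrier (over 30 N) (contact force between bottle and carrier above 30 N).
It fails at once if the bottle drops into the pocket (faster than 0.35 m/s near the mat) (horizontal distance between bottle and pocket below 0.04 m and z of bottle in the frame of pocket below 0.06 m and linear speed of bottle above 0.35 m/s).
It fails at once if a bystander is moved by more than 20 mm (distance of any of small_bottle, tape_roll, tube_rack from where it was at the start of the episode above 0.02 m).
It also fails if it takes over 64 s, if anything falls off the work surface, if the arm or the gripper's body presses on something with over 40 N, if the wrist force passes 120 N, or if a joint passes its speed limit or range.

### The arm

A 7-joint arm with a two-finger parallel gripper is mounted at the origin on the work surface. World frame = base frame: x ahead of the robot, y to its left, z up, the work surface at z = 0. Lengths are in m, angles in rad, forces in N, time in s.
With the tool pointing down it reaches from about 0.4 to 0.9 m from the base axis. Payload 5.6 kg.
Tool frame: the origin (TCP) lies midway between the tips of the shut fingers; the grasp point (between the pads) lies behind it (ctrl.grip_depth is the x of the grasp point in the tool frame, in m); x points along the fingers, y is the direction in which the jaws open and shut, and the axes are right-handed (so a half turn about x gives the same grasp; the last joint's range is limited). The gripper opens to 92 mm and grips with 3 to 60 N. Pads are 20 mm wide; open, the fingers measure 128 mm over their backs; the gripper's body (75 mm by 189 mm) begins 69 mm behind the grasp point.
Start: joints at [1.151, 0.468, -0.012, 1.603, 0.006, 1.071, -0.056], TCP at [0.239, -0.604, 0.215] pointing down, gripper open.
Joint ranges: [-2.53, 2.53], [-0.31, 2.02], [-1.57, 1.55], [0.28, 2.44], [-1.29, 4.43], [0.15, 1.84], [-2.92, 2.92]. Speed limits (rad/s): [2.57, 2.57, 3.14, 3.14, 3.14, 3.14, 3.14].

### API

Orientations are given as a unit quaternion [w, x, y, z].
In Python, from rig import telemetry, grab_frame, job_done, ctrl gives the robot as it stands. The module is installed in compiled form; this text tells all that it offers.
- The arm moves only by the tool step_arm, never from a script. Its argument "steps" is a list of rows, each a list of 5 numbers: the shift along the tool's x, y, z in units of 30 mm (1.0 is 30 mm), then the turn about the tool's x in units of 10 degrees (1.0 is 10 degrees), then the closure, from 0 (fully open) to 1 (shut). In form: [[x, y, z, spin, hand], ...]. A call has 1 to 10 rows; each row is the pose to reach, as a shift and turn from the pose measured when the call began, along the tool's axes at that moment; what a row does not reach only later rows make up. A row lasts 1/8 s, in which the tool goes at most 62.5 mm and 10.7 degrees, less where a joint would pass 70% of its speed; a pose out of reach is approached as far as the arm can. A call with a gripper value outside its range is refused whole. The fingers move at their own pace and stop on an object; "force" is the grip in N (left out, the last holds). Time passes only in rows, so rows that repeat a pose let the fingers close. It gives the time, the measured TCP pose, the force and the opening at its end, in the units of the state.
- telemetry.read_state(): the state, without advancing time (a new reading comes with each control period).
- grab_frame(name): name is "scene" or "side" or "wrist"; returns a dict with "color" (420x560x3 uint8, blue, green, red), "fx", "fy", "cx", "cy" (pixels), "distortion" ([k1, k2, p1, p2, k3] as OpenCV has them; the pictures are not rectified), "R" (3x3) and "t" (3): a world point X has camera coordinates R X + t; the wrist camera has in their place "mount" (4x4, takes a point from camera to tool coordinates, whose origin is the TCP and whose axes are the tool frame's). Camera axes: x right, y down, z forward; pixel columns grow to the right and rows downward; lengths in m; the calibration is good to about 2 mm. A picture is of the moment at which its call begins: read the wrist's pose just before it. There is no depth.
- job_done(): hands the job in, once; it reports no verdict.
The state is a dict: "clock": time; "qpos": joint angles; "joint_vel": joint speeds; "joint_efforts": joint torques, N m; "tool_pos": TCP position; "ee_rot": TCP orientation; "contact_force": force on the tool from outside, world axes, zero at the start; "ft_torque": the same for the moment, N m; "opening": opening from 0.0 (shut) to 1.0 (fully open).
Only numpy, scipy, OpenCV 4.12 (cv2) and the standard library are available. Lean on these libraries where they do the work, as an engineer would, in place of code of your own. Each camera call takes 0.05 s, during which the arm holds its last target.

## Working session

There is one attempt and no reset: what is moved stays moved. The work goes in short steps, Python scripts to look and compute and a tool call to move; the robot and the scene stay as the last step left them, time stands still between calls to the robot, and variables do not carry over. Pictures are saved under pics/ and viewed, and the job is handed in when it is done.

Besides the shell and the picture viewer there is one more tool, called after ">>>" in YAML: its name, and indented under it one key for each argument. step_arm: Moves the arm, as the interface text tells. Its arguments: {"type":"object","properties":{"steps":{"type":"array","items":{"type":"array","items":{"type":"number"}}},"force":{"type":"number"}},"required":["steps"]}

```bash
mkdir -p pics; ls; python3 - <<'E'
from rig import telemetry, grab_frame, ctrl
import cv2
s=telemetry.read_state(); print(s); print(ctrl.grip_depth)
for n in ("scene","side","wrist"):
    f=grab_frame(n); cv2.imwrite(f"pics/{n}0.png",f["color"])
    print(n,{k:v for k,v in f.items() if k!="color"})
E
```

```text
pics
{'clock': 0.0, 'qpos': array([ 1.15105419,  0.46837458, -0.01155113,  1.6036458 ,  0.00601598,
        1.07138789, -0.0562876 ]), 'joint_vel': array([ 0.00062526,  0.000172  , -0.00028586, -0.00144303,  0.00160316,
       -0.00052474,  0.00038021]), 'joint_efforts': array([-3.85894282e-04, -5.20584404e+01, -1.26501586e-02, -2.43755919e+01,
       -5.66752930e-02,  1.70720281e-02,  1.98731500e-04]), 'tool_pos': array([ 0.238812  , -0.60390203,  0.21363284]), 'ee_rot': array([-0.13177508, -0.6944305 , -0.13298661,  0.69477778]), 'contact_force': array([-0.13679859,  0.04402559, -0.59877458]), 'ft_torque': array([ 0.00725997, -0.02936442, -0.01863121]), 'opening': 1.0033721674902352}
-0.0187
scene {'fx': 387.131181907305, 'fy': 387.131181907305, 'cx': 270.2207401769968, 'cy': 204.9499039941369, 'distortion': array([-0.0686226,  0.       ,  0.       ,  0.       ,  0.       ]), 'R': array([[-0.57200269,  0.82021213,  0.00806144],
       [ 0.70198749,  0.49459123, -0.51243836],
       [-0.42429528, -0.2874571 , -0.85868617]]), 't': array([ 0.31460887, -0.33002877,  1.13388534])}
side 
[... 227 characters left out ...]
.00090643],
       [-0.34714498,  0.45079843, -0.82235706],
       [ 0.50047931, -0.65252771, -0.56897104]]), 't': array([0.42576929, 0.27256769, 1.08627323])}
wrist {'fx': 311.654991228722, 'fy': 311.654991228722, 'cx': 279.27879776919787, 'cy': 208.69943966373293, 'distortion': array([-0.0489374,  0.       ,  0.       ,  0.       ,  0.       ]), 'mount': array([[ 1.45810442e-03, -2.98462885e-01,  9.54420128e-01,
        -1.69167072e-01],
       [ 9.99998885e-01,  7.44194416e-04, -1.29501499e-03,
         9.11757495e-04],
       [-3.23760218e-04,  9.54420951e-01,  2.98463637e-01,
        -8.44861523e-02],
       [ 0.00000000e+00,  0.00000000e+00,  0.00000000e+00,
         1.00000000e+00]])}
```

View pics/scene0.png

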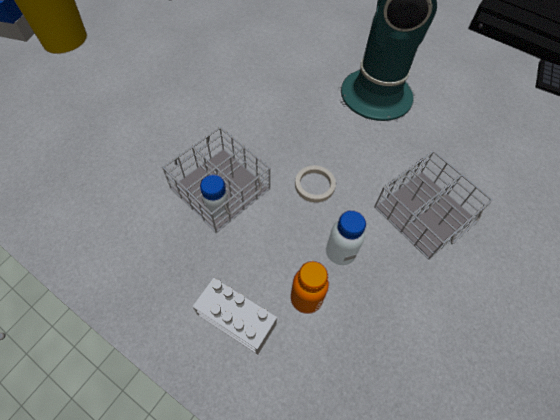

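View pics/side0.png

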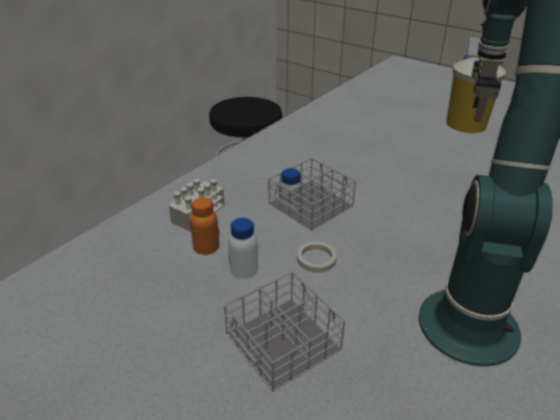

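View pics/wrist0.png

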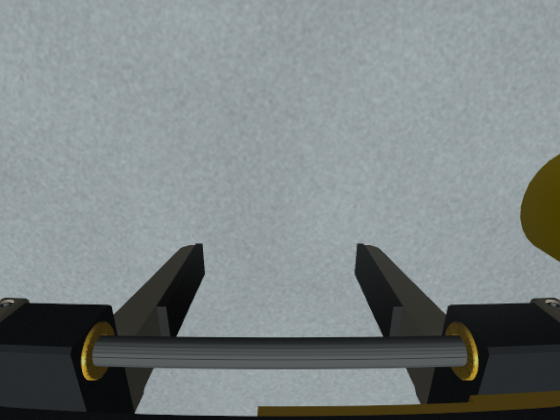

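Scene view. There are two carriers, one at (217,180) holding the small bottle and an empty one at (433,203). World y grows to the image right, so the left one is farthest to the robot's right, and it also holds the small bottle. Two bottle shapes stand outside the carriers: a clear one with a blue cap at (347,238) and an orange one at (310,287), which is the decoy. I'll enlarge both to confirm.

```bash
python3 - <<'E'
import cv2
a=cv2.imread("pics/scene0.png");b=cv2.imread("pics/side0.png")
def crop(im,x,y,w,h,k,n): cv2.imwrite(n,cv2.resize(im[y:y+h,x:x+w],None,fx=k,fy=k,interpolation=cv2.INTER_CUBIC))
crop(a,155,120,125,115,6,"pics/c1.png")
crop(b,260,150,105,85,7,"pics/c2.png")
crop(a,280,200,100,120,5,"pics/c3.png")
crop(b,180,190,100,95,6,"pics/c4.png")
E
```

```text
(no output)
```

View pics/c1.png

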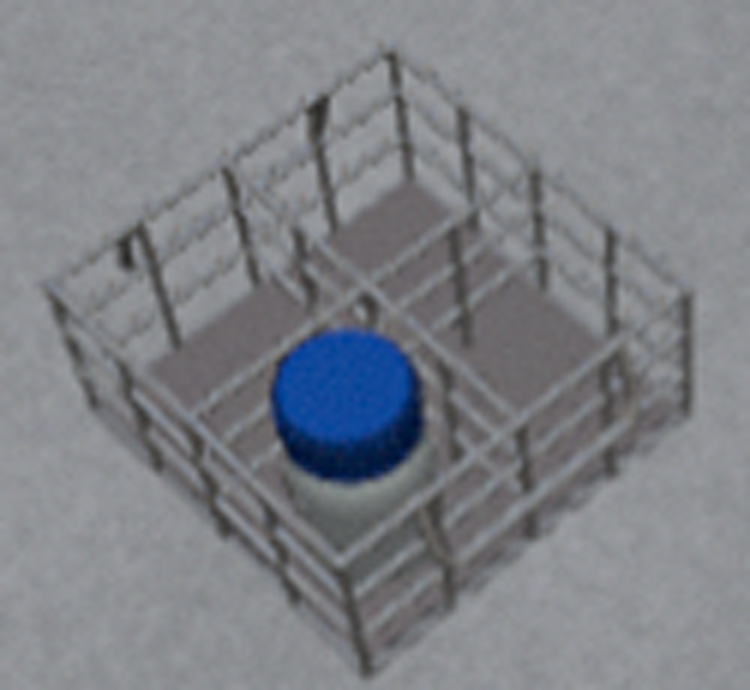

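View pics/c2.png

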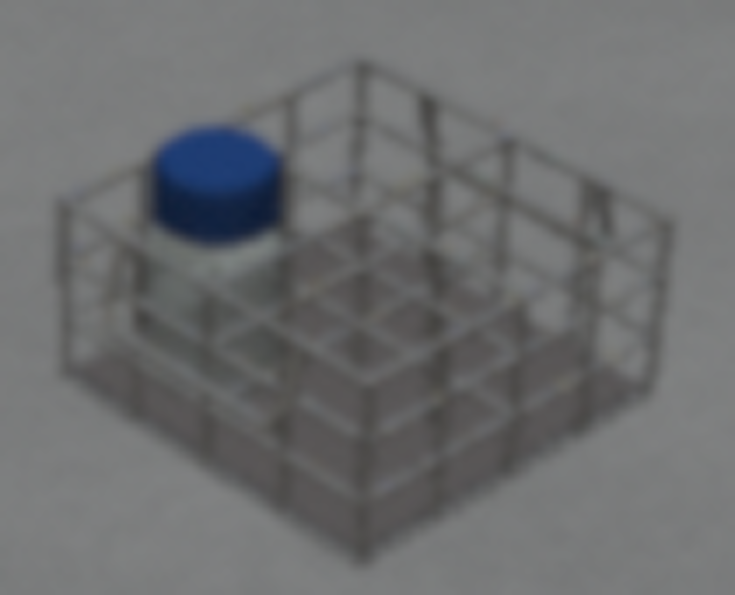

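View pics/c3.png

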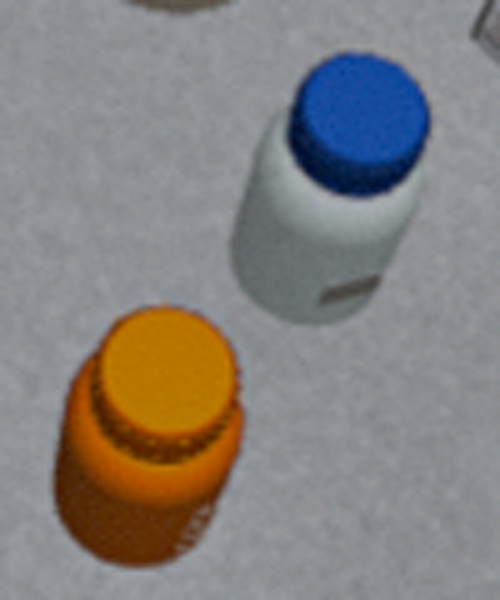

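View pics/c4.png

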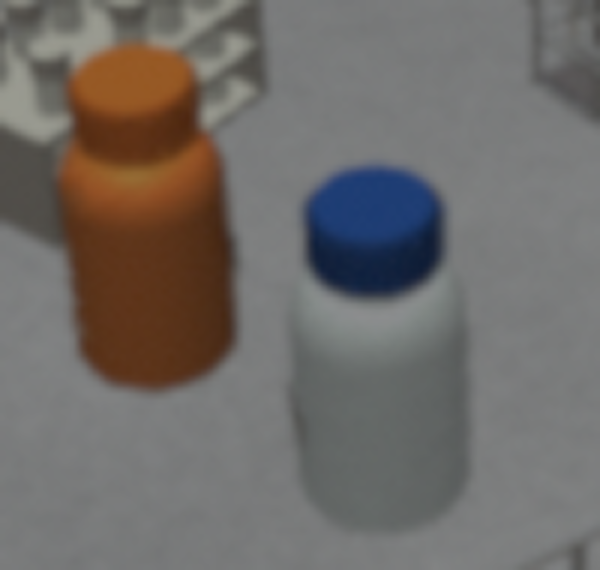

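The crops confirm it: the target is the clear bottle with the blue cap (cap top at scene (352,221) and side (242,225)), and the carrier is the one holding the small bottle. I'll triangulate these.

```bash
cat > h.py <<'E'
import numpy as np, cv2
from scipy.spatial.transform import Rotation as Ro
from rig import telemetry, grab_frame, ctrl
def state(): return telemetry.read_state()
def rot(s):
    q=s["ee_rot"]; return Ro.from_quat([q[1],q[2],q[3],q[0]]).as_matrix()
def cam(f,s=None):
    K=np.array([[f["fx"],0,f["cx"]],[0,f["fy"],f["cy"]],[0,0,1]]);d=np.array(f["distortion"])
    if "R" in f: R,t=np.array(f["R"]),np.array(f["t"])
    else:
        M=np.eye(4);M[:3,:3]=rot(s);M[:3,3]=s["tool_pos"]
        W=np.linalg.inv(M@f["mount"]);R,t=W[:3,:3],W[:3,3]
    return K,d,R,t
def ray(c,p):
    K,d,R,t=c; u=cv2.undistortPoints(np.array([[p]],float),K,d)[0,0]
    v=R.T@np.array([u[0],u[1],1]); return -R.T@t, v/np.linalg.norm(v)
def onz(c,p,z):
    o,v=ray(c,p); return o+v*(z-o[2])/v[2]
def tri(cs,ps):
    A=np.zeros((3,3));b=np.zeros(3);L=[ray(c,p) for c,p in zip(cs,ps)]
    for o,v in L:
        P=np.eye(3)-np.outer(v,v);A+=P;b+=P@o
    X=np.linalg.solve(A,b); return X,[np.linalg.norm(np.cross(X-o,v)) for o,v in L]
def proj(c,X):
    K,d,R,t=c; return cv2.projectPoints(np.atleast_2d(np.array(X,float)),cv2.Rodrigues(R)[0],t,K,d)[0][:,0]
E
python3 - <<'E'
from h import *
np.set_printoptions(precision=4,suppress=True)
cs=cam(grab_frame("scene"));cd=cam(grab_frame("side"))
S=dict(b=(220,128),l=(163,167.8),r=(270,168.3),f=(212.2,213.7))
D=dict(b=(311.7,159.3),l=(268.9,178.9),r=(355.7,182.1),f=(312.6,204.3))
for k in S: print(k,onz(cs,S[k],.092))
for k in D: print(k,onz(cd,D[k],.092))
print("cap",tri([cs,cd],[(352.6,221.6),(242.5,225)]))
print("small",tri([cs,cd],[(212.8,184.7),(291.1,172.9)]))
print("tape",tri([cs,cd],[(316,183.5),(317,256)]))
for n,p in dict(r1=(215,281),r2=(276,318),r3=(195,306),r4=(258,347)).items(): print(n,onz(cs,p,.06))
print("orange",onz(cs,(314,273),.147))
E
```

```text
b [ 0.4336 -0.2309  0.092 ]
l [ 0.6016 -0.2621  0.092 ]
r [ 0.4629 -0.0623  0.092 ]
f [ 0.63   -0.0942  0.092 ]
b [ 0.5904 -0.2542  0.092 ]
l [ 0.6242 -0.0894  0.092 ]
r [ 0.4223 -0.2239  0.092 ]
f [ 0.4575 -0.0612  0.092 ]
cap (array([0.5037, 0.1628, 0.1389]), [np.float64(0.0003751109304443685), np.float64(0.0003751109304443358)])
small (array([ 0.5789, -0.1321,  0.1076]), [np.float64(0.0004535042309908669), np.float64(0.00045350423099095485)])
tape (array([0.3847, 0.0222, 0.0097]), [np.float64(0.0010165496614203504), np.float64(0.0010165496614204022)])
r1 [ 0.7353 -0.0062  0.06  ]
r2 [0.7261 0.1357 0.06  ]
r3 [ 0.7975 -0.006   0.06  ]
r4 [0.7894 0.1389 0.06  ]
orange [0.6403 0.1571 0.147 ]
```

```bash
cat >> h.py <<'E'
def go(target,units=True):
    """TCP target (world) -> shift in tool axes, units of 30mm"""
    s=state(); return rot(s).T@(np.array(target)-s["tool_pos"])/.03
E
python3 - <<'E'
from h import *
np.set_printoptions(precision=4,suppress=True)
s=state();R=rot(s);print(R)
# want carrier pocket (.48,-.195) and centre at tool z ~ -0.05
zt=R[:,2]
for d in (-.03,-.11):
  t=np.array([.51,-.175,.27])-d*zt; print(t,go(t))
E
```

```text
[[-0.0003  0.3679 -0.9299]
 [ 0.0007 -0.9299 -0.3679]
 [-1.     -0.0008  0.0001]]
[ 0.4821 -0.186   0.27  ] [ -1.8544  -9.9813 -12.6621]
[ 0.4077 -0.2155  0.27  ] [-1.8544 -9.9813 -9.9954]
```

>>> step_arm:
  steps:
    - [-1.85,-1.7,-1.7,0,0]
    - [-1.85,-3.2,-3.2,0,0]
    - [-1.85,-4.8,-4.8,0,0]
    - [-1.85,-6.2,-6.2,0,0]
    - [-1.85,-7.6,-7.6,0,0]
    - [-1.85,-9,-9,0,0]
    - [-1.85,-10,-10,0,0]
    - [-1.85,-10,-10,0,0]

```text
clock: 1.25
tool_pos: [0.4094, -0.2104, 0.2703]
ee_rot: [0.135, 0.694, 0.136, -0.694]
contact_force: [-0.9, -0.3, -0.3]
opening: 0.998
```

```bash
python3 - <<'E'
from h import *
import pickle
s=state();f=grab_frame("wrist");cv2.imwrite("pics/w1.png",f["color"]);pickle.dump((s,f),open("w1.pkl","wb"))
print(s["tool_pos"],s["qpos"],s["clock"])
E
```

```text
[ 0.40939892 -0.21044065  0.27027163] [ 0.66476349  0.10065436 -0.27834862  1.96743876  0.0297909   1.077363
 -0.81149115] 1.25
```

View pics/w1.png

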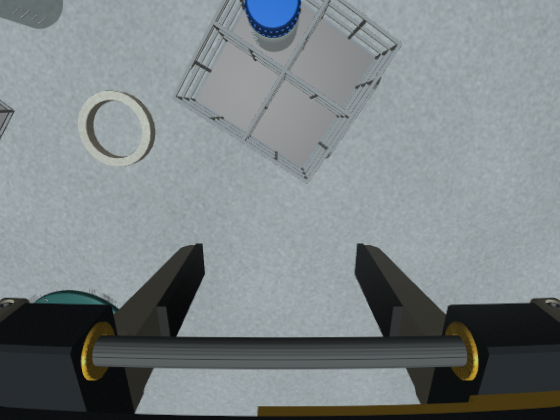

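The wrist view shows the carrier with the small bottle at (273,15), its pocket divider crossing at (285,73) and the empty opposite pocket near (293,125). I'll take a second view further in.

>>> step_arm:
  steps:
    - [0,-0.5,-1.5,0,0]
    - [0,-1,-3,0,0]
    - [0,-1,-3,0,0]
    - [0,-1,-3,0,0]

```text
clock: 1.8
tool_pos: [0.4798, -0.1536, 0.2697]
ee_rot: [-0.133, -0.694, -0.133, 0.695]
contact_force: [0.4, 0.3, 0.6]
opening: 1.002
```

```bash
python3 - <<'E'
from h import *
import pickle
s=state();f=grab_frame("wrist");cv2.imwrite("pics/w2.png",f["color"]);pickle.dump((s,f),open("w2.pkl","wb"))
print(s["tool_pos"],s["qpos"],s["clock"])
a=cv2.imread("pics/w1.png");b=f["color"]
cv2.imwrite("pics/w1c.png",cv2.resize(a[0:200,160:420],None,fx=3,fy=3,interpolation=cv2.INTER_CUBIC))
cv2.imwrite("pics/w2c.png",cv2.resize(b[60:260,160:426],None,fx=3,fy=3,interpolation=cv2.INTER_CUBIC))
E
```

```text
[ 0.47982452 -0.15362336  0.2696748 ] [ 0.543913    0.18823667 -0.33963673  1.87270989  0.07061795  1.09346605
 -1.01448271] 1.8
```

View pics/w2.png

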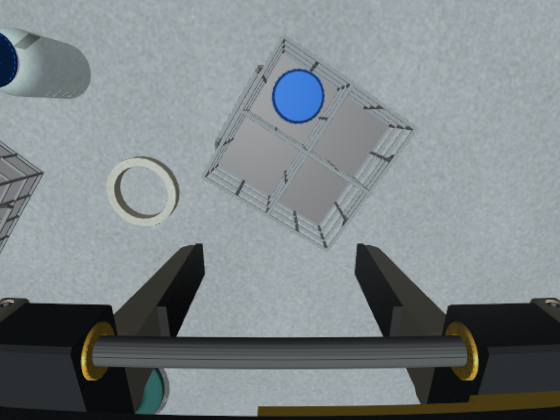

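View pics/w1c.png

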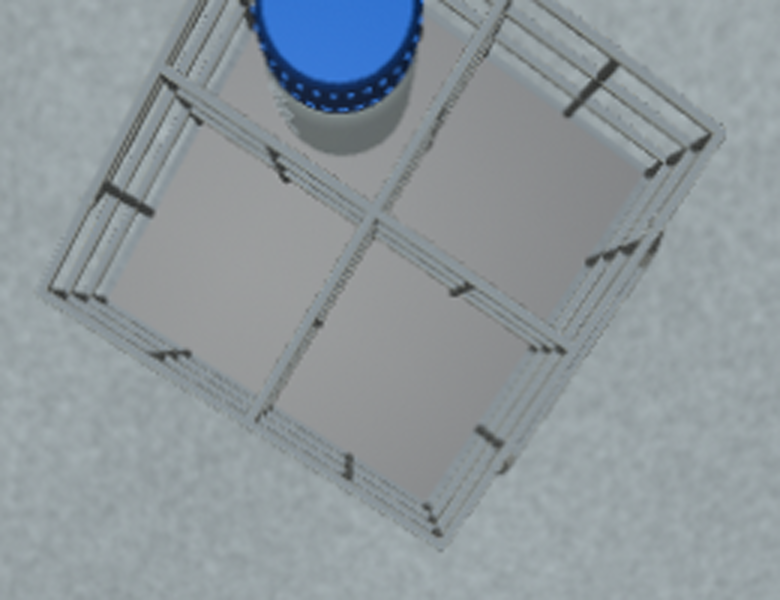

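View pics/w2c.png

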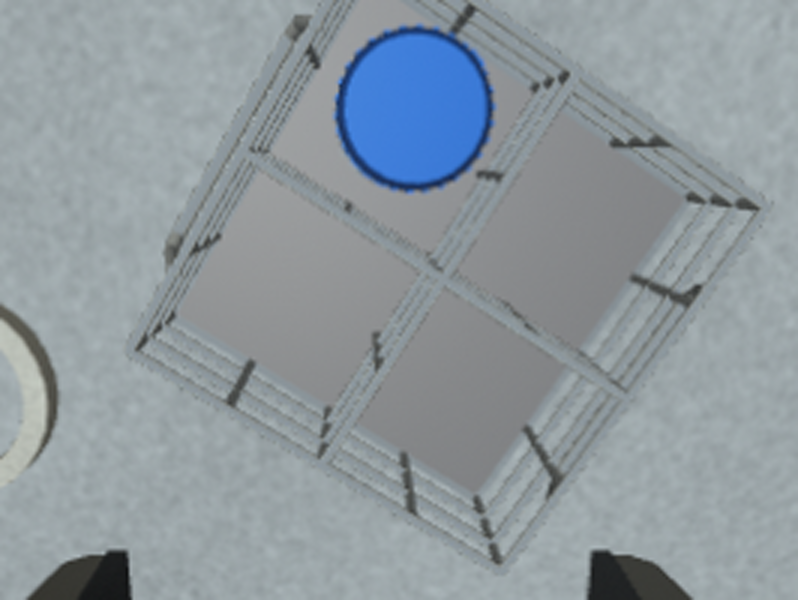

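```bash
python3 - <<'E'
from h import *
import pickle
from scipy.optimize import least_squares
np.set_printoptions(precision=4,suppress=True)
s1,f1=pickle.load(open("w1.pkl","rb"));s2,f2=pickle.load(open("w2.pkl","rb"))
c1,c2=cam(f1,s1),cam(f2,s2)
cs=cam(grab_frame("scene"));cd=cam(grab_frame("side"))
k=lambda p,o:np.array(p)/3-.33+np.array(o)
A=dict(l=(47,292),b=(440,545),r=(720,130),c=(373,215),tb=(255,420),tr=(568,352))
B=dict(l=(133,352),b=(500,568),r=(765,207),c=(437,277),tb=(325,460),tr=(625,392))
for n in A: print(n,tri([c1,c2],[k(A[n],(160,0)),k(B[n],(160,60))]))
# model fit
m=dict(l=(1,-1),b=(-1,-1),r=(-1,1),c=(0,0),tb=(0,-1),tr=(-1,0),t=(1,1))
# scene / side corner names
S=[((-1,-1),(220,128)),((1,-1),(163,167.8)),((-1,1),(270,168.3)),((1,1),(212.2,213.7))]
D=[((1,-1),(311.7,159.3)),((1,1),(268.9,178.9)),((-1,-1),(355.7,182.1)),((-1,1),(312.6,204.3))]
# base frame guess: yaw -10.5deg ; l/b/r assign by proximity
yaw0=np.radians(-10.5)
def pts(x,ms):
    c,s=np.cos(x[2]),np.sin(x[2]); return np.array([[x[0]+.088*(c*a-s*b),x[1]+.088*(s*a+c*b),x[3]] for a,b in ms])
obs=[]
for n in A:
    X=tri([c1,c2],[k(A[n],(160,0)),k(B[n],(160,60))])[0]
    best=min([(a,b) for a in(-1,0,1) for b in(-1,0,1)],key=lambda ab:np.linalg.norm(pts([.53,-.16,yaw0,.09],[ab])[0,:2]-X[:2]))
    obs+=[(0,c1,best,k(A[n],(160,0))),(1,c2,best,k(B[n],(160,60)))]; print(n,best)
obs2=[(2,cs,a,p) for a,p in S]+[(3,cd,a,p) for a,p in D]
for name,o in(("wrist",obs),("fixed",obs2),("all",obs+obs2)):
    for fz in (None,.09):
        def res(x):
            y=x.copy()
            if fz: y[3]=fz
            return np.concatenate([proj(c,pts(y,[a]))[0]-p for _,c,a,p in o])
        r=least_squares(res,[.53,-.16,yaw0,.09]); print(name,fz,r.x,np.degrees(r.x[2]),"rms",np.sqrt(np.mean(r.fun**2)))
E
```

```text
l (array([ 0.4605, -0.0696,  0.0899]), [np.float64(0.00035215327486297365), np.float64(0.0003521532748629522)])
b (array([ 0.428 , -0.2374,  0.0845]), [np.float64(0.0002753583489310783), np.float64(0.0002753583489311142)])
r (array([ 0.5975, -0.2666,  0.0919]), [np.float64(0.0003489486152959207), np.float64(0.00034894861529573306)])
c (array([ 0.5283, -0.1673,  0.0791]), [np.float64(0.0005091214839863967), np.float64(0.0005091214839863684)])
tb (array([ 0.445 , -0.1537,  0.0828]), [np.float64(0.00045719190565581257), np.float64(0.0004571919056557518)])
tr (array([ 0.5131, -0.2545,  0.0756]), [np.float64(0.0010793645411914085), np.float64(0.001079364541191237)])
l (-1, 1)
b (-1, -1)
r (1, -1)
c (0, 0)
tb (-1, 0)
tr (0, -1)
wrist None [ 0.5292 -0.1683 -0.1788  0.0783] -10.24292895625971 rms 1.0406616218356595
wrist 0.09 [ 0.5297 -0.1672 -0.1791  0.09  ] -10.263966644998552 rms 2.3766667749548853
fixed None [ 0.5287 -0.1663 -0.1803  0.0854] -10.33176724996879 rms 0.7776886901052003
fixed 0.09 [ 0.5292 -0.1639 -0.1803  0.09  ] -10.33147701706709 rms 1.0534124875723079
all None [ 0.5292 -0.1681 -0.179   0.0809] -10.253432868216072 rms 1.1188639509516014
all 0.09 [ 0.5296 -0.1669 -0.1782  0.09  ] -10.211881036778365 rms 2.013104179189339
```

```bash
python3 - <<'E'
from h import *
import pickle
from scipy.optimize import least_squares
np.set_printoptions(precision=4,suppress=True)
s1,f1=pickle.load(open("w1.pkl","rb"));s2,f2=pickle.load(open("w2.pkl","rb"))
c1,c2=cam(f1,s1),cam(f2,s2)
cs=cam(grab_frame("scene"));cd=cam(grab_frame("side"))
k=lambda p,o:np.array(p)/3-.33+np.array(o)
A=dict(l=(47,292),b=(440,545),r=(720,130),c=(373,215),tb=(255,420),tr=(568,352))
B=dict(l=(133,352),b=(500,568),r=(765,207),c=(437,277),tb=(325,460),tr=(625,392))
M=dict(l=(-1,1),b=(-1,-1),r=(1,-1),c=(0,0),tb=(-1,0),tr=(0,-1))
S=[((-1,-1),(220,128)),((1,-1),(163,167.8)),((-1,1),(270,168.3)),((1,1),(212.2,213.7))]
D=[((1,-1),(311.7,159.3)),((1,1),(268.9,178.9)),((-1,-1),(355.7,182.1)),((-1,1),(312.6,204.3))]
def pts(x,ms):
    c,s=np.cos(x[2]),np.sin(x[2]); return np.array([[x[0]+.087*(c*a-s*b),x[1]+.087*(s*a+c*b),x[3]] for a,b in ms])
w1=[(0,c1,M[n],k(A[n],(160,0))) for n in A]; w2=[(0,c2,M[n],k(B[n],(160,60))) for n in A]
o2=[(2,cs,a,p) for a,p in S];o3=[(3,cd,a,p) for a,p in D]
for name,o in(("w1",w1),("w2",w2),("wrist",w1+w2),("scene",o2),("side",o3),("fixed",o2+o3),("all",w1+w2+o2+o3)):
    for fz in (None,.091):
        def res(x):
            y=x.copy()
            if fz: y[3]=fz
            return np.concatenate([proj(c,pts(y,[a]))[0]-p for _,c,a,p in o])
        r=least_squares(res,[.53,-.16,-.18,.09]); print(name,fz,r.x,np.degrees(r.x[2]),"rms",np.sqrt(np.mean(r.fun**2)))
        if name=="wrist": print(r.fun.reshape(-1,2))
E
```

```text
w1 None [ 0.5294 -0.1681 -0.1804  0.0811] -10.336860327262858 rms 1.0090395952822468
w1 0.091 [ 0.529  -0.1679 -0.1808  0.09  ] -10.356475888718313 rms 1.9731714836287784
w2 None [ 0.5286 -0.1684 -0.1766  0.0809] -10.119449560680907 rms 0.7570475080440774
w2 0.091 [ 0.5301 -0.1666 -0.1769  0.09  ] -10.133817819427763 rms 1.7673333200954597
wrist None [ 0.5291 -0.1682 -0.1788  0.0816] -10.241767690091391 rms 0.9295193428900961
[[-0.4866  0.8752]
 [ 0.7691 -0.2924]
 [-0.8992  1.5842]
 [ 0.5818 -0.5327]
 [-1.601   0.9622]
 [ 1.7466 -0.8784]
 [-0.5137 -1.1458]
 [ 0.148  -0.663 ]
 [-0.6121 -1.1121]
 [ 1.563  -0.1704]
 [-0.8592  0.3973]
 [ 0.1211  0.8787]]
wrist 0.091 [ 0.5294 -0.1673 -0.179   0.09  ] -10.258681122056947 rms 1.950499234777156
[[-4.0106 -0.1466]
 [ 0.8309  0.9046]
 [ 1.8061 -0.9196]
 [ 0.0469 -2.3356]
 [-3.231   1.1087]
 [ 3.0181 -1.363 ]
 [-3.0903 -0.0884]
 [ 0.6625  2.0811]
 [ 2.3349 -1.2337]
 [ 1.6535  0.3052]
 [-1.7821  2.3677]
 [ 1.7414  2.3555]]
scene None [ 0.5253 -0.1697 -0.1771  0.0789] -10.149141428138183 rms 0.3061234976170935
scene 0.091 [ 0.5311 -0.1633 -0.1771  0.09  ] -10.14764064445992 rms 0.6523116188281322
side None [ 0.5376 -0.1794 -0.1865  0.0756] -10.687321569441444 rms 0.40778508859064594
side 0.091 [ 0.525  -0.1594 -0.1865  0.09  ] -10.687082805904332 rms 0.6415900108696292
fixed None [ 0.5288 -0.166  -0.1803  0.0857] -10.331960316705032 rms 0.5100813985458053
fixed 0.091 [ 0.5293 -0.1632 -0.1803  0.09  ] -10.331708858571758 rms 0.9661321085308907
all None [ 0.5291 -0.168  -0.1787  0.0829] -10.237813619983285 rms 0.8630339627728962
all 0.091 [ 0.5294 -0.1669 -0.178   0.09  ] -10.200880347120194 rms 1.7295683245381315
```

```bash
python3 - <<'E'
from h import *
np.set_printoptions(precision=3,suppress=True)
R=rot(state());print(R); print(go([.43,.10,.27]),go([.39,.15,.27]))
E
```

```text
[[-0.     0.37  -0.929]
 [-0.    -0.929 -0.37 ]
 [-1.     0.     0.   ]]
[ 0.007 -8.45  -1.572] [  0.007 -10.492  -0.95 ]
```

>>> step_arm:
  steps:
    - [0,-2,-0.4,0,0]
    - [0,-4,-0.8,0,0]
    - [0,-6,-1.2,0,0]
    - [0,-8,-1.6,0,0]
    - [0,-8.5,-1.6,0,0]
    - [0,-8.5,-1.6,0,0]
    - [0,-8.5,-1.6,0,0]

```text
clock: 2.92
tool_pos: [0.4307, 0.0997, 0.2701]
ee_rot: [-0.132, -0.695, -0.132, 0.695]
contact_force: [-0.4, -0.5, -0.3]
opening: 1.003
```

```bash
python3 - <<'E'
from h import *
import pickle
s=state();f=grab_frame("wrist");cv2.imwrite("pics/w3.png",f["color"]);pickle.dump((s,f),open("w3.pkl","wb"))
print(s["tool_pos"],s["qpos"],s["clock"],s["joint_vel"])
E
```

```text
[0.43073248 0.09974938 0.27010835] [ 0.23365364  0.0901929  -0.56131111  1.98968337  0.05522061  1.07642858
 -1.54664269] 2.925 [ 0.00640232  0.0037656   0.00172979 -0.00377387 -0.00448094 -0.00011092
 -0.00385123]
```

>>> step_arm:
  steps:
    - [0,-1,-0.5,0,0]
    - [0,-2,-1.2,0,0]
    - [0,-2,-1.2,0,0]
    - [0,-2,-1.2,0,0]

```text
clock: 3.48
tool_pos: [0.4425, 0.1671, 0.2696]
ee_rot: [-0.132, -0.694, -0.131, 0.695]
contact_force: [0.0, -0.9, -0.2]
opening: 0.999
```

```bash
python3 - <<'E'
from h import *
import pickle
s=state();f=grab_frame("wrist");cv2.imwrite("pics/w4.png",f["color"]);pickle.dump((s,f),open("w4.pkl","wb"))
print(s["tool_pos"],s["qpos"],s["clock"],s["joint_vel"])
E
```

```text
[0.44245157 0.16710495 0.26963845] [ 0.12820356  0.16211045 -0.61408443  1.92426584  0.10598234  1.08836915
 -1.72615175] 3.475 [ 0.00792552 -0.00867372  0.00436534  0.00684289 -0.00287295 -0.00169973
 -0.00321595]
```

View pics/w3.png

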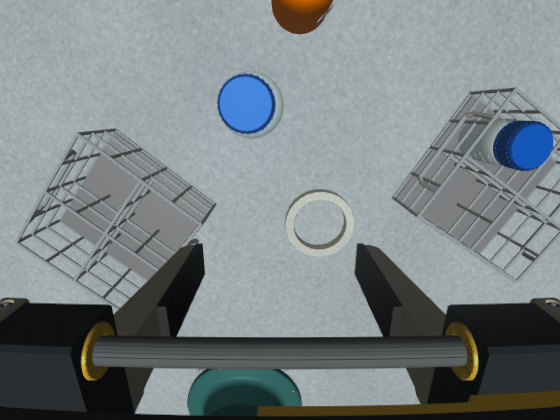

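View pics/w4.png

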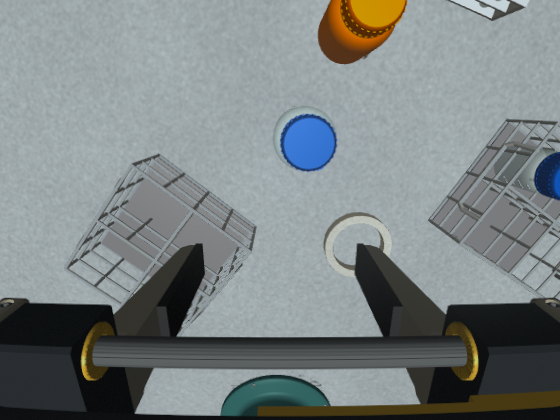

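The blue cap top shows near (246,103) in w3 and (308,142) in w4. I'll fit ellipses to the bright top disc.

```bash
python3 - <<'E'
from h import *
import pickle
np.set_printoptions(precision=4,suppress=True)
C=[];P=[]
for n,g in(("w3",(246,103)),("w4",(308,142))):
    s,f=pickle.load(open(n+".pkl","rb"));im=f["color"].astype(int)
    m=((im[:,:,0]>190)&(im[:,:,2]<90)).astype(np.uint8)
    k,l,st,ce=cv2.connectedComponentsWithStats(m); i=l[g[1],g[0]]
    cn=max(cv2.findContours((l==i).astype(np.uint8),0,cv2.CHAIN_APPROX_NONE)[0],key=len)
    e=cv2.fitEllipse(cn);print(n,e,ce[i]);C.append(cam(f,s));P.append(e[0])
X,r=tri(C,P);print(X,r)
for c,p in zip(C,P):print(onz(c,p,.1455))
cs=cam(grab_frame("scene"));cd=cam(grab_frame("side"))
print("all4",tri(C+[cs,cd],P+[(352.6,221.6),(242.5,225)]))
s=state();print(go([X[0],X[1],.2]),s["qpos"])
E
```

```text
w3 ((245.20523071289062, 103.29991912841797), (50.546363830566406, 53.23230743408203), 162.89674377441406) [245.208  103.2986]
w4 ((308.6382751464844, 142.9687957763672), (48.28340530395508, 49.6220703125), 26.112136840820312) [308.6453 142.9595]
[0.505  0.1616 0.1436] [np.float64(2.978552132001885e-05), np.float64(2.9785521319886047e-05)]
[0.505  0.1614 0.1455]
[0.5052 0.1618 0.1455]
all4 (array([0.5044, 0.1621, 0.1387]), [np.float64(0.0005251384212544622), np.float64(0.001107125375328554), np.float64(0.0010447847342117914), np.float64(0.0007403531669434679)])
[ 2.3316  0.9352 -1.8773] [ 0.1284  0.1613 -0.6145  1.9244  0.1058  1.0882 -1.7267]
```

>>> step_arm:
  steps:
    - [0,0.1,-0.2,-1,0]
    - [0,0.2,-0.4,-2,0]
    - [0,0.3,-0.6,-3,0]
    - [0,0.4,-0.8,-4,0]
    - [0,0.5,-1,-5,0]
    - [0,0.6,-1.2,-6,0]
    - [0,0.7,-1.4,-7,0]
    - [0,0.8,-1.6,-8,0]
    - [0,0.9,-1.8,-9,0]
    - [0,0.94,-1.88,-10,0]

```text
clock: 4.88
tool_pos: [0.5056, 0.1603, 0.2699]
ee_rot: [0.618, 0.344, 0.617, -0.345]
contact_force: [0.2, 0.5, 0.1]
opening: 1.002
```

```bash
python3 - <<'E'
from h import *
np.set_printoptions(precision=3,suppress=True)
s=state();print(s["qpos"],s["tool_pos"],go([.505,.1617,.2]));print(rot(s))
E
```

```text
[ 0.322  0.332 -0.844  1.791  0.273  1.141 -0.059] [0.506 0.16  0.27 ] [ 2.329  0.01  -0.052]
[[-0.     0.852  0.524]
 [-0.002  0.524 -0.852]
 [-1.    -0.001  0.001]]
```

>>> step_arm:
  steps:
    - [0.2,0,0,-1,0]
    - [0.5,0,0,-2,0]
    - [0.8,0,0,-3,0]
    - [1,0,0,-4,0]
    - [1.2,0,0,-5,0]
    - [1.5,0,0,-6,0]
    - [1.8,0,-0.05,-7,0]
    - [2,0,-0.05,-8,0]
    - [2,0,-0.05,-8,0]
    - [2,0,-0.05,-8,0]

```text
clock: 6.12
tool_pos: [0.505, 0.1609, 0.2101]
ee_rot: [0.695, -0.132, 0.695, 0.131]
contact_force: [0.0, 0.2, 1.8]
opening: 0.999
```

```bash
python3 - <<'E'
from h import *
np.set_printoptions(precision=3,suppress=True)
s=state();print(s["qpos"],s["tool_pos"],go([.505,.1617,.114]));print(rot(s))
f=grab_frame("wrist");cv2.imwrite("pics/w5.png",f["color"])
E
```

```text
[ 0.475  0.524 -1.106  1.851  0.528  1.1    1.115] [0.505 0.161 0.21 ] [3.202 0.031 0.01 ]
[[ 0.    -0.365  0.931]
 [-0.002  0.931  0.365]
 [-1.    -0.002 -0.001]]
```

View pics/w5.png

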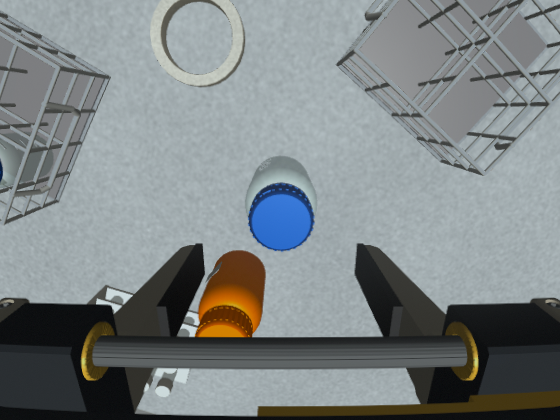

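>>> step_arm:
  steps:
    - [1,0.03,0.01,0,0]
    - [2,0.03,0.01,0,0]
    - [2.7,0.03,0.01,0,0]
    - [3.2,0.03,0.01,0,0]
    - [3.2,0.03,0.01,0,0]

```text
clock: 6.8
tool_pos: [0.5047, 0.1618, 0.1136]
ee_rot: [0.694, -0.132, 0.695, 0.131]
contact_force: [-0.6, -0.6, 0.5]
opening: 0.999
```

```bash
python3 - <<'E'
from h import *
np.set_printoptions(precision=3,suppress=True)
s=state();print(s["qpos"],s["tool_pos"],go([.505,.1617,.114]))
for n in("wrist","side"):
  f=grab_frame(n);cv2.imwrite(f"pics/{n}6.png",f["color"])
  if n=="side": cv2.imwrite("pics/side6c.png",cv2.resize(f["color"][140:300,160:340],None,fx=4,fy=4,interpolation=cv2.INTER_CUBIC))
E
```

```text
[ 0.378  0.637 -0.987  1.932  0.663  0.941  1.008] [0.505 0.162 0.114] [-0.014 -0.008  0.008]
```

View pics/wrist6.png

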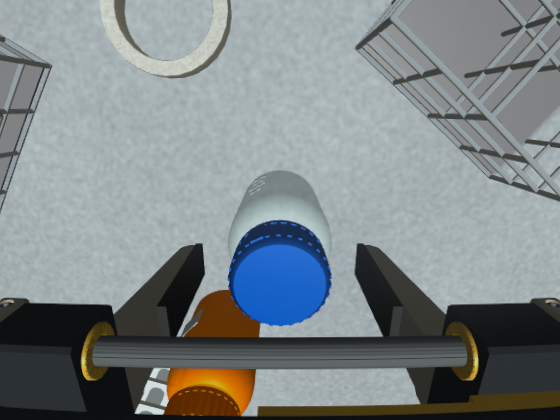

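View pics/side6c.png

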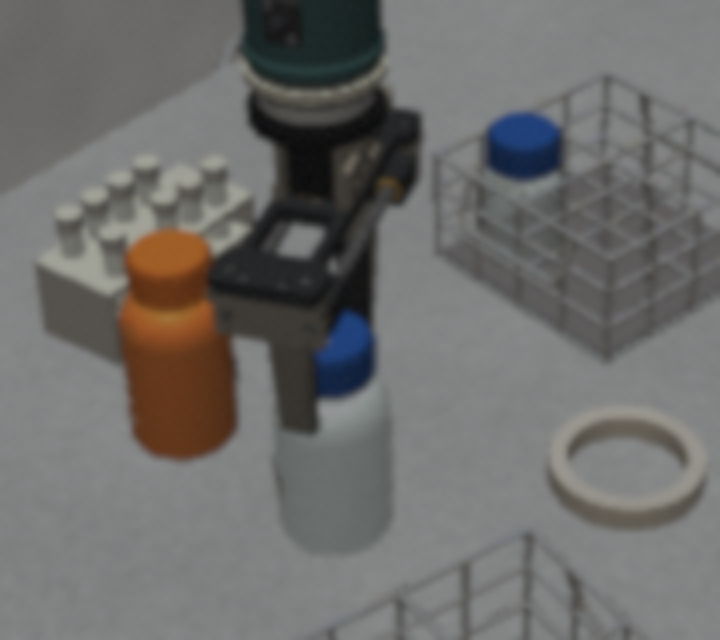

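The cap sits centred between the fingers in the wrist view, at (280,285). Closing the gripper.

>>> step_arm:
  steps:
    - [0,0,0,0,0.3]
    - [0,0,0,0,0.6]
    - [0,0,0,0,1]
    - [0,0,0,0,1]
    - [0,0,0,0,1]
    - [0,0,0,0,1]
  force: 25

```text
clock: 7.65
tool_pos: [0.5055, 0.1623, 0.1149]
ee_rot: [0.695, -0.132, 0.694, 0.131]
contact_force: [0.1, -0.6, 1.5]
opening: 0.582
```

```bash
python3 - <<'E'
from h import *
np.set_printoptions(precision=3,suppress=True)
s=state();print(s["qpos"],s["tool_pos"],s["opening"],s["contact_force"])
f=grab_frame("wrist");cv2.imwrite(f"pics/w7.png",f["color"])
E
```

```text
[ 0.379  0.635 -0.988  1.931  0.663  0.942  1.008] [0.506 0.162 0.115] 0.5823451762196653 [ 0.089 -0.605  1.477]
```

View pics/w7.png

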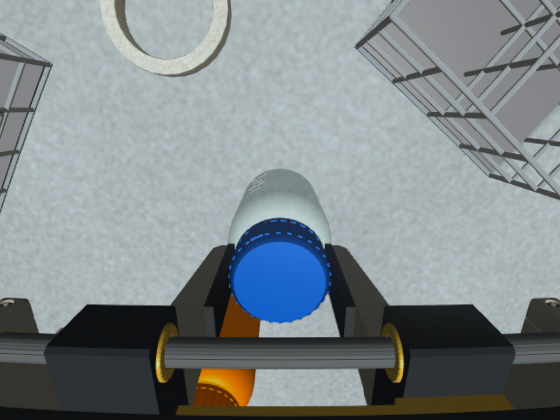

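>>> step_arm:
  steps:
    - [-0.4,0,0,0,1]
    - [-1.2,0,0,0,1]
    - [-2.2,0,0,0,1]
    - [-3.2,0,0,0,1]
    - [-4.2,0,0,0,1]
    - [-4.2,0,0,0,1]

```text
clock: 8.45
tool_pos: [0.5062, 0.1632, 0.2429]
ee_rot: [0.696, -0.132, 0.693, 0.131]
contact_force: [-0.3, -1.1, -4.9]
opening: 0.584
```

```bash
python3 - <<'E'
from h import *
np.set_printoptions(precision=3,suppress=True)
s=state();print(s["qpos"],s["tool_pos"],s["opening"],s["contact_force"],go([.479,-.202,.24]))
f=grab_frame("wrist");cv2.imwrite(f"pics/w8.png",f["color"])
f=grab_frame("side");cv2.imwrite(f"pics/side8.png",f["color"])
E
```

```text
[ 0.5    0.489 -1.138  1.815  0.49   1.151  1.144] [0.506 0.163 0.243] 0.5835188532037744 [-0.26  -1.094 -4.914] [  0.104 -10.998  -5.295]
```

View pics/w8.png

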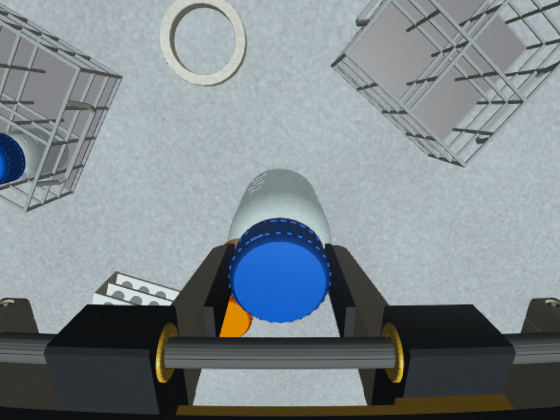

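View pics/side8.png

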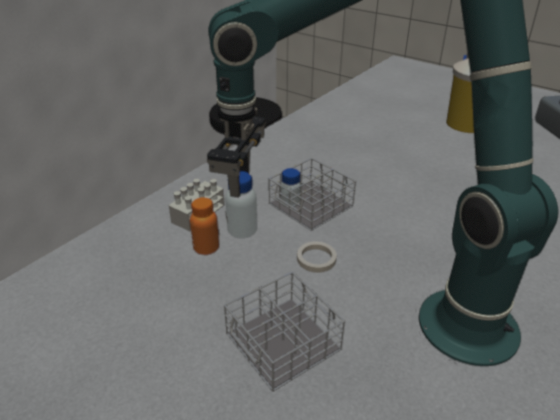

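The bottle is lifted and hangs upright, with its position in the grip unchanged. Next I carry it over the pocket.

>>> step_arm:
  steps:
    - [0,-0.8,-0.4,0,1]
    - [0,-2.2,-1.1,0,1]
    - [0,-3.6,-1.7,0,1]
    - [0,-5,-2.4,0,1]
    - [0,-6.4,-3.1,0,1]
    - [0,-7.8,-3.8,0,1]
    - [0,-9.2,-4.4,0,1]
    - [0,-10.4,-5,0,1]
    - [0,-11,-5.3,0,1]
    - [0,-11,-5.3,0,1]

```text
clock: 9.8
tool_pos: [0.4769, -0.2037, 0.2402]
ee_rot: [0.695, -0.131, 0.695, 0.13]
contact_force: [-0.1, -0.1, -2.7]
opening: 0.582
```

>>> step_arm:
  steps:
    - [0,0,0,0,1]

```text
clock: 9.93
tool_pos: [0.4771, -0.2014, 0.2401]
ee_rot: [0.694, -0.132, 0.695, 0.132]
contact_force: [0.4, 0.7, -2.2]
opening: 0.581
```

```bash
python3 - <<'E'
from h import *
import pickle
np.set_printoptions(precision=3,suppress=True)
s=state();print(s["qpos"],s["tool_pos"],s["opening"],s["contact_force"],go([.479,-.202,.24]));R=rot(s);print(R)
fs={}
for n in("wrist","scene","side"):
  f=grab_frame(n);fs[n]=f;cv2.imwrite(f"pics/{n}9.png",f["color"])
pickle.dump((s,fs),open("p9.pkl","wb"))
a=fs["scene"]["color"];b=fs["side"]["color"]
cv2.imwrite("pics/scene9c.png",cv2.resize(a[70:240,140:300],None,fx=4,fy=4,interpolation=cv2.INTER_CUBIC))
cv2.imwrite("pics/side9c.png",cv2.resize(b[90:240,240:400],None,fx=4,fy=4,interpolation=cv2.INTER_CUBIC))
E
```

```text
[ 1.251  0.487 -1.179  1.845  0.494  1.148  1.846] [ 0.477 -0.201  0.24 ] 0.5813552984579466 [ 0.394  0.723 -2.216] [ 0.004 -0.041  0.053]
[[-0.001 -0.366  0.931]
 [-0.     0.931  0.366]
 [-1.     0.    -0.001]]
```

View pics/wrist9.png

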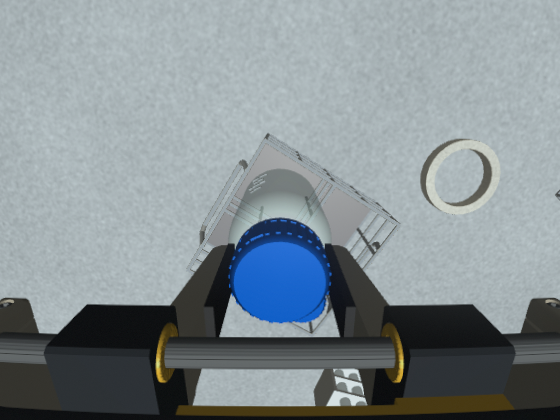

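View pics/scene9c.png

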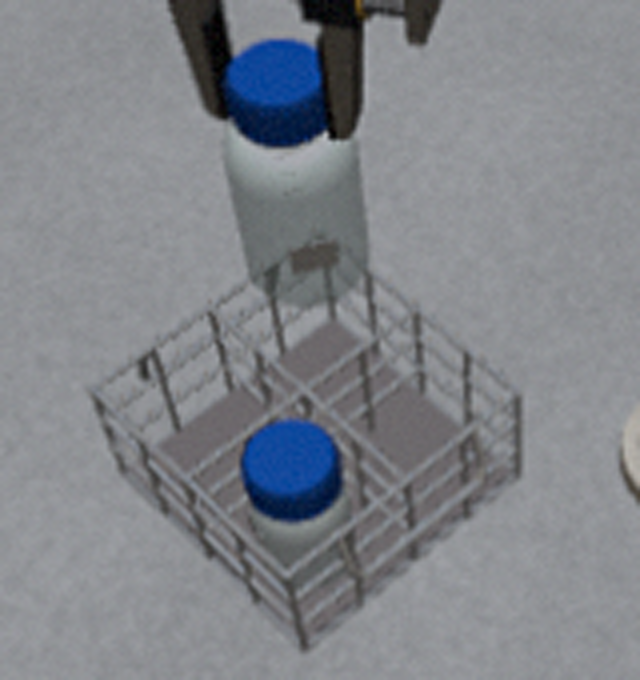

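View pics/side9c.png

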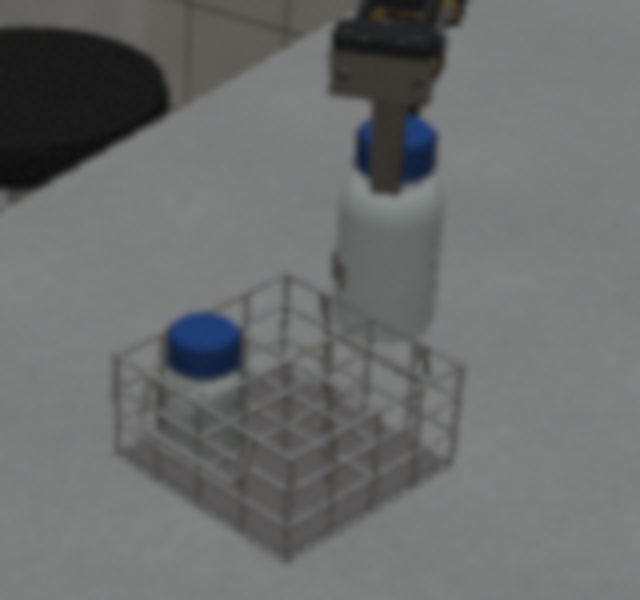

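```bash
python3 - <<'E'
from h import *
import pickle
np.set_printoptions(precision=4,suppress=True)
s,fs=pickle.load(open("p9.pkl","rb"));c=cam(fs["wrist"],s)
x=np.array([.5292,-.1675]);y=np.radians(-10.25)
M=np.array([[np.cos(y),-np.sin(y)],[np.sin(y),np.cos(y)]])
for ab in((-1,-1),(-1,1),(1,-1),(-1,0),(0,-1)):
    w=np.r_[x+M@(np.array(ab)*.087),.091];print(ab,w,proj(c,w)[0])
w=np.r_[x+M@[-.043,-.043],.008];print("pocket",w,proj(c,w)[0])
for p in((267,135),(398,222),(190,268)):print(p,onz(c,p,.091))
cv2.imwrite("pics/w9c.png",cv2.resize(fs["wrist"]["color"][120:290,170:410],None,fx=3.2,fy=3.2,interpolation=cv2.INTER_CUBIC))
print(go([w[0],w[1],.24]))
E
```

```text
(-1, -1) [ 0.4281 -0.2376  0.091 ] [263.9833 139.2341]
(-1, 1) [ 0.4591 -0.0664  0.091 ] [400.2352 224.8504]
(1, -1) [ 0.5993 -0.2686  0.091 ] [186.1569 271.1452]
(-1, 0) [ 0.4436 -0.152   0.091 ] [335.3374 183.8721]
(0, -1) [ 0.5137 -0.2531  0.091 ] [222.2721 209.6469]
pocket [ 0.4792 -0.2022  0.008 ] [278.3533 180.9266]
(267, 135) [ 0.4231 -0.2363  0.091 ]
(398, 222) [ 0.457  -0.0703  0.091 ]
(190, 268) [ 0.5938 -0.2656  0.091 ]
[ 0.0104 -0.0286  0.0647]
```

View pics/w9c.png

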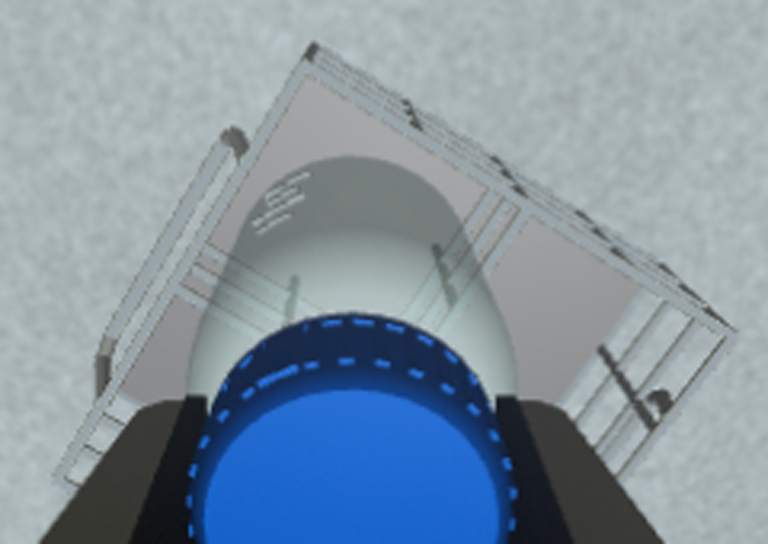

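Model and image agree to within 1 mm at the pocket. Lowering slowly, with a correction of about 2 mm.

>>> step_arm:
  steps:
    - [0,-0.03,0.06,0,1]
    - [0.3,-0.03,0.06,0,1]
    - [0.6,-0.03,0.06,0,1]
    - [0.9,-0.03,0.06,0,1]
    - [1.2,-0.03,0.06,0,1]
    - [1.5,-0.03,0.06,0,1]
    - [1.8,-0.03,0.06,0,1]
    - [1.8,-0.03,0.06,0,1]

```text
clock: 11.08
tool_pos: [0.4786, -0.2021, 0.1855]
ee_rot: [0.694, -0.132, 0.695, 0.132]
contact_force: [-0.1, 0.2, -2.1]
opening: 0.578
```

```bash
python3 - <<'E'
from h import *
np.set_printoptions(precision=3,suppress=True)
s=state();print(s["qpos"],s["tool_pos"],s["contact_force"],s["ft_torque"],go([.4792,-.2022,.123]))
f=grab_frame("wrist");cv2.imwrite("pics/w10c.png",cv2.resize(f["color"][120:290,170:410],None,fx=3.2,fy=3.2,interpolation=cv2.INTER_CUBIC))
b=grab_frame("scene")["color"];cv2.imwrite("pics/scene10c.png",cv2.resize(b[90:230,150:290],None,fx=5,fy=5,interpolation=cv2.INTER_CUBIC)[:600])
E
```

```text
[ 1.192  0.549 -1.112  1.898  0.568  1.058  1.787] [ 0.479 -0.202  0.186] [-0.14   0.219 -2.138] [ 0.097 -0.171 -0.021] [ 2.084 -0.009  0.02 ]
```

View pics/w10c.png

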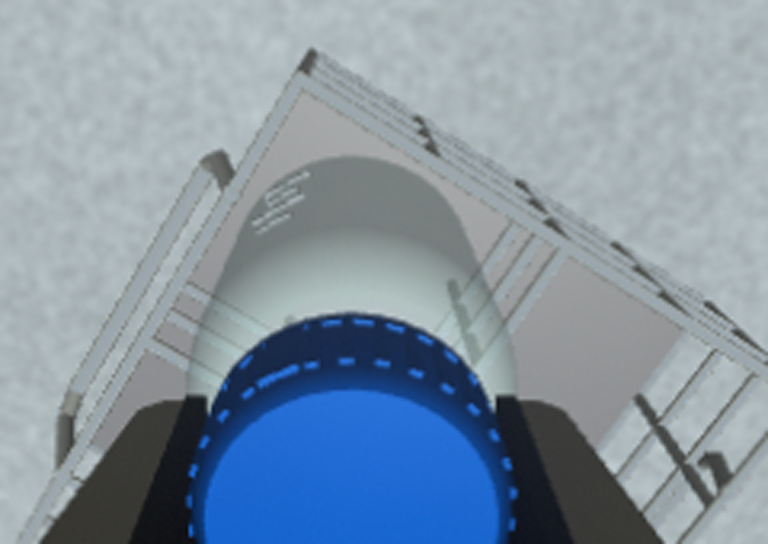

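View pics/scene10c.png

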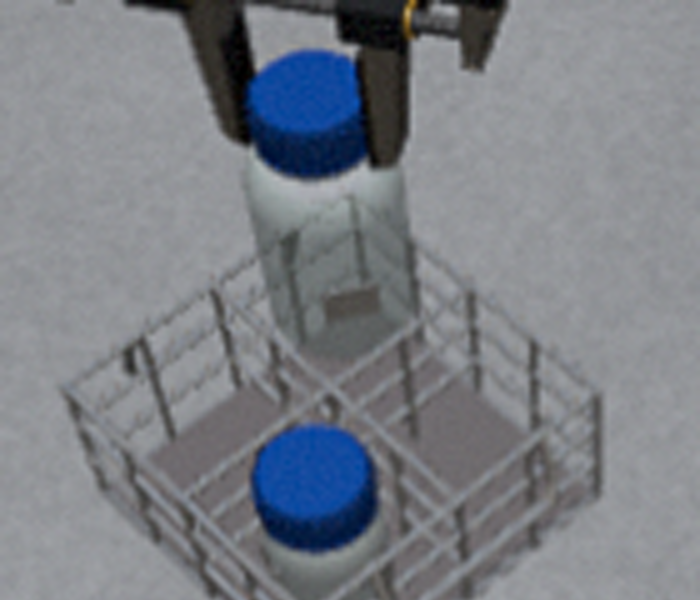

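The base is inside the rim with no contact. Continuing down.

>>> step_arm:
  steps:
    - [0.3,0,0.02,0,1]
    - [0.6,0,0.02,0,1]
    - [0.9,0,0.02,0,1]
    - [1.2,0,0.02,0,1]
    - [1.5,0,0.02,0,1]
    - [1.7,0,0.02,0,1]
    - [1.8,0,0.02,0,1]
    - [1.9,0,0.02,0,1]
    - [1.95,0,0.02,0,1]
    - [1.95,0,0.02,0,1]

```text
clock: 12.42
tool_pos: [0.4799, -0.2021, 0.128]
ee_rot: [0.695, -0.132, 0.695, 0.131]
contact_force: [-0.9, 0.1, -2.9]
opening: 0.582
```

>>> step_arm:
  steps:
    - [0.03,0,0,0,1]
    - [0.06,0,0,0,1]
    - [0.09,0,0,0,1]
    - [0.09,0,0,0,1]

```text
clock: 12.92
tool_pos: [0.4798, -0.2021, 0.1252]
ee_rot: [0.695, -0.132, 0.695, 0.131]
contact_force: [0.6, -0.0, -3.5]
opening: 0.582
```

```bash
python3 - <<'E'
from h import *
np.set_printoptions(precision=4,suppress=True)
s=state();print(s["qpos"],s["tool_pos"],s["contact_force"],s["ft_torque"],go([.4792,-.2022,.123]))
f=grab_frame("side")["color"];cv2.imwrite("pics/side11c.png",cv2.resize(f[130:220,260:370],None,fx=6,fy=6,interpolation=cv2.INTER_CUBIC))
E
```

```text
[ 1.1251  0.6211 -1.0316  1.9463  0.6584  0.9573  1.7153] [ 0.4798 -0.2021  0.1252] [ 0.5613 -0.0354 -3.5388] [ 0.1104 -0.1175 -0.0409] [ 0.0726  0.004  -0.0198]
```

View pics/side11c.png

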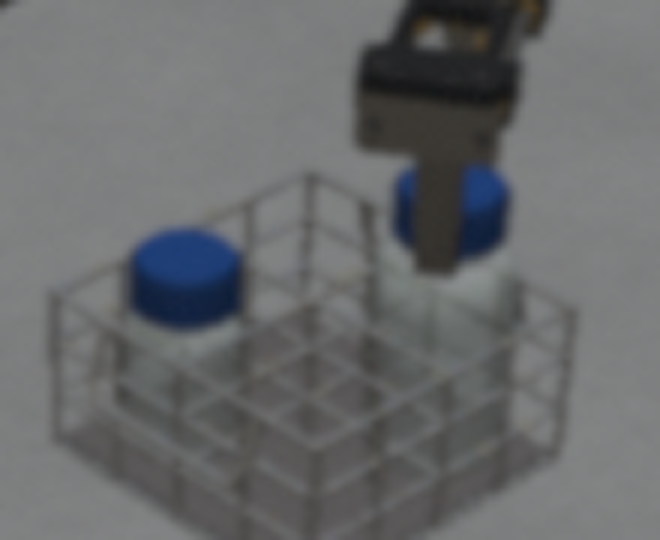

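>>> step_arm:
  steps:
    - [0.03,0,0,0,1]
    - [0.06,0,0,0,1]
    - [0.06,0,0,0,1]

```text
clock: 13.35
tool_pos: [0.4798, -0.2021, 0.1233]
ee_rot: [0.695, -0.132, 0.695, 0.131]
contact_force: [0.0, 0.3, -2.5]
opening: 0.578
```

>>> step_arm:
  steps:
    - [0.03,0,0,0,1]
    - [0.03,0,0,0,1]

```text
clock: 13.6
tool_pos: [0.4801, -0.202, 0.1229]
ee_rot: [0.695, -0.132, 0.695, 0.131]
contact_force: [-1.0, 1.2, 2.7]
opening: 0.581
```

>>> step_arm:
  steps:
    - [0.02,0,0,0,1]
    - [0.02,0,0,0,1]
    - [0.02,0,0,0,1]

```text
clock: 13.98
tool_pos: [0.4803, -0.202, 0.1228]
ee_rot: [0.695, -0.132, 0.695, 0.131]
contact_force: [-1.3, -0.4, 5.0]
opening: 0.578
```

```bash
python3 - <<'E'
from h import *
np.set_printoptions(precision=4,suppress=True)
s=state();print(s["qpos"],s["tool_pos"],s["contact_force"],s["ft_torque"])
f=grab_frame("wrist")["color"];cv2.imwrite("pics/w12.png",f)
E
```

```text
[ 1.1214  0.624  -1.0279  1.9477  0.663   0.9531  1.7113] [ 0.4803 -0.202   0.1228] [-1.2549 -0.3725  5.0194] [ 0.1831  0.388  -0.0226]
```

View pics/w12.png

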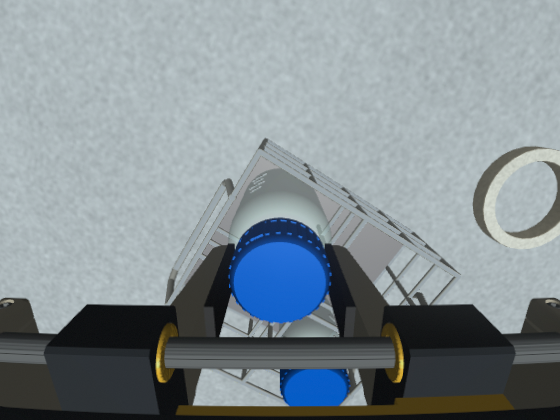

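>>> step_arm:
  steps:
    - [0.02,0,0,1,1]
    - [0.024,0,0,2,1]
    - [0.028,0,0,3,1]
    - [0.032,0,0,4,1]
    - [0.036,0,0,5,1]
    - [0.04,0,0,6,1]
    - [0.044,0,0,7,1]
    - [0.048,0,0,8,1]
    - [0.052,0,0,9,1]
    - [0.056,0,0,10,1]

```text
clock: 15.28
tool_pos: [0.4799, -0.2027, 0.1217]
ee_rot: [0.547, 0.448, 0.546, -0.45]
contact_force: [-2.9, -0.3, 6.1]
opening: 0.577
```

```bash
python3 - <<'E'
from h import *
np.set_printoptions(precision=4,suppress=True)
s=state();print(s["qpos"],s["tool_pos"],s["contact_force"],s["ft_torque"],s["joint_vel"])
R=rot(s);print(R, np.degrees(np.arctan2(R[1,1],R[0,1])))
f=grab_frame("wrist")["color"];cv2.imwrite("pics/w13.png",f)
E
```

```text
[ 0.8389  0.461  -0.6237  1.9637  0.3649  0.8284  0.2084] [ 0.4799 -0.2027  0.1217] [-2.8746 -0.259   6.1108] [-0.2149  0.8491 -0.0474] [-0.2483 -0.0879  0.3221  0.0165 -0.2169 -0.0636 -1.2018]
[[-0.0006  0.9811  0.1934]
 [-0.0032  0.1934 -0.9811]
 [-1.     -0.0013  0.0031]] 11.150605303074434
```

View pics/w13.png

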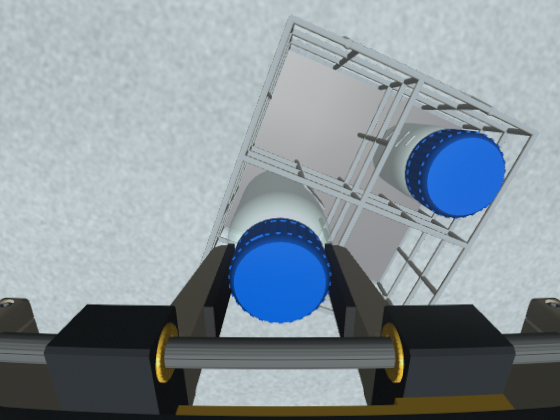

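>>> step_arm:
  steps:
    - [0.02,0,0.02,1,1]
    - [0.024,0,0.02,2,1]
    - [0.028,0,0.02,3,1]
    - [0.032,0,0.02,4,1]

```text
clock: 15.82
tool_pos: [0.4795, -0.203, 0.1213]
ee_rot: [-0.357, -0.61, -0.356, 0.612]
contact_force: [-2.6, 1.3, 5.9]
opening: 0.584
```

```bash
cat > st.py <<'E'
from h import *
import sys
np.set_printoptions(precision=4,suppress=True)
s=state();print(s["qpos"],s["tool_pos"],s["contact_force"],s["ft_torque"],s["joint_vel"][6])
R=rot(s);print("yaw",np.degrees(np.arctan2(R[1,1],R[0,1])), "tilt",R[2],s["opening"])
f=grab_frame("wrist")["color"];cv2.imwrite(f"pics/{sys.argv[1]}.png",f)
E
python3 st.py w14
```

```text
[ 0.7113  0.4246 -0.4608  1.9716  0.2627  0.8035 -0.413 ] [ 0.4795 -0.203   0.1213] [-2.5866  1.31    5.9361] [ 0.3367  0.9585 -0.0191] -1.2181669450052173
yaw -29.49624531880719 tilt [-1.      0.0001  0.004 ] 0.5837949358637886
```

>>> step_arm:
  steps:
    - [0.02,0,0,1,1]
    - [0.024,0,0,2,1]
    - [0.028,0,0,3,1]

```text
clock: 16.25
tool_pos: [0.4792, -0.2027, 0.1209]
ee_rot: [-0.183, -0.682, -0.181, 0.684]
contact_force: [-2.5, 2.5, 5.8]
opening: 0.582
```

```bash
python3 st.py w15
```

```text
[ 0.6138  0.4048 -0.3406  1.9784  0.1921  0.79   -0.887 ] [ 0.4792 -0.2027  0.1209] [-2.4747  2.4987  5.8079] [ 0.4097  0.7278 -0.0014] -1.2265580956089377
yaw -60.13880732258082 tilt [-1.      0.0018  0.004 ] 0.5820526145199043
```

View pics/w15.png

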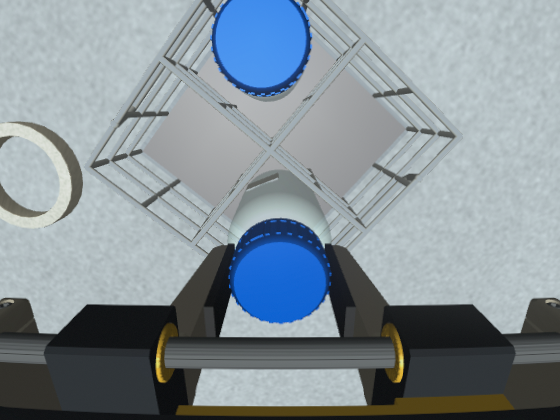

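>>> step_arm:
  steps:
    - [0.02,0,0,1,1]
    - [0.024,0,0,2,1]
    - [0.026,0,0,2,1]

```text
clock: 16.68
tool_pos: [0.48, -0.2024, 0.1207]
ee_rot: [-0.061, -0.704, -0.058, 0.705]
contact_force: [-0.9, 1.5, 5.0]
opening: 0.584
```

```bash
python3 st.py w16
```

```text
[ 0.548   0.395  -0.2615  1.9825  0.1478  0.7815 -1.2015] [ 0.48   -0.2024  0.1207] [-0.9049  1.5138  5.0284] [0.3287 0.1784 0.0537] 0.053122081510802006
yaw -80.333726042502 tilt [-1.      0.0039  0.0018] 0.5842166086405801
```

>>> step_arm:
  steps:
    - [0.02,0,0,1,1]
    - [0.024,0,0,2,1]
    - [0.026,0,0,2,1]

```text
clock: 17.1
tool_pos: [0.4809, -0.2025, 0.1207]
ee_rot: [-0.061, 0.705, -0.064, -0.704]
contact_force: [-1.4, -0.2, 5.4]
opening: 0.584
```

```bash
python3 st.py w17
python3 -c "
import cv2,numpy as np
cv2.imwrite('pics/w1567.png',np.hstack([cv2.resize(cv2.imread(f'pics/w{i}.png')[140:340,190:370],None,fx=1.45,fy=1.45,interpolation=cv2.INTER_CUBIC) for i in (15,16,17)]))"
```

```text
[ 0.4854  0.3877 -0.1858  1.986   0.1062  0.7746 -1.51  ] [ 0.4809 -0.2025  0.1207] [-1.3786 -0.1658  5.4034] [ 0.3351  0.1717 -0.0524] 0.03787862719591744
yaw -100.10340600012928 tilt [-1.      0.0046 -0.0014] 0.584013371391798
```

View pics/w1567.png

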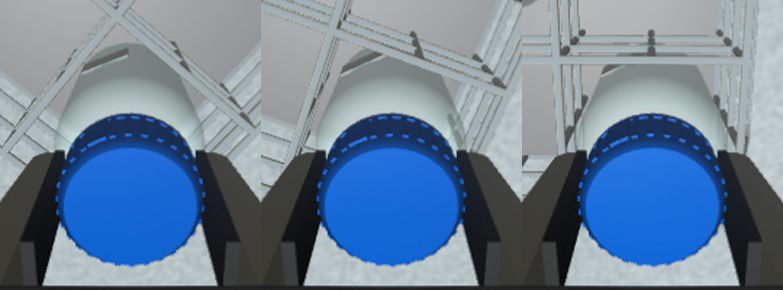

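>>> step_arm:
  steps:
    - [0.02,0,-0.02,1,1]
    - [0.024,0,-0.02,2,1]
    - [0.026,0,-0.02,2,1]

```text
clock: 17.52
tool_pos: [0.4825, -0.2027, 0.1207]
ee_rot: [-0.181, 0.685, -0.184, -0.682]
contact_force: [-1.0, 1.2, 5.2]
opening: 0.581
```

```bash
python3 st.py w18
```

```text
[ 0.422   0.3831 -0.1099  1.9882  0.0652  0.7693 -1.8192] [ 0.4825 -0.2027  0.1207] [-0.9661  1.1615  5.1806] [0.2914 0.0192 0.0123] 0.03900008578768913
yaw -119.88650998563271 tilt [-1.      0.0034 -0.0049] 0.5806215953930285
```

>>> step_arm:
  steps:
    - [0.02,0,0,1,1]
    - [0.024,0,0,2,1]
    - [0.026,0,0,2,1]

```text
clock: 17.95
tool_pos: [0.4834, -0.2029, 0.1207]
ee_rot: [-0.296, 0.644, -0.298, -0.639]
contact_force: [-0.2, -0.1, 6.3]
opening: 0.582
```

```bash
python3 st.py w19
python3 -c "
import cv2,numpy as np
cv2.imwrite('pics/w789.png',np.hstack([cv2.resize(cv2.imread(f'pics/w{i}.png')[140:340,190:370],None,fx=1.45,fy=1.45,interpolation=cv2.INTER_CUBIC) for i in (17,18,19)]))"
```

```text
[ 0.3589  0.3795 -0.034   1.9917  0.0247  0.7645 -2.1282] [ 0.4834 -0.2029  0.1207] [-0.2489 -0.0782  6.3156] [0.3147 0.1322 0.0422] 0.03707672867123599
yaw -139.67254084022565 tilt [-1.      0.0007 -0.0076] 0.5822236102856597
```

View pics/w789.png

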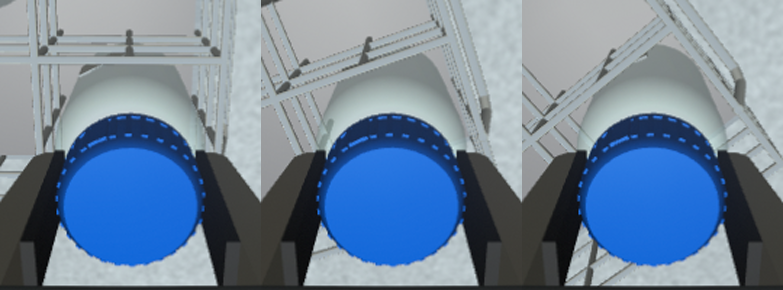

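```bash

python3 - <<'E'
import cv2,numpy as np
from h import *
for i in (16,17,18,19):
    pass
cv2.imwrite('pics/z.png',np.vstack([np.hstack([cv2.resize(cv2.imread(f'pics/w{i}.png')[155:255,210:350],None,fx=2.8,fy=2.8,interpolation=cv2.INTER_CUBIC) for i in r]) for r in((16,17),(18,19))]))
a=grab_frame("scene")["color"];b=grab_frame("side")["color"]
cv2.imwrite('pics/z2.png',np.hstack([cv2.resize(x,(390,390),interpolation=cv2.INTER_CUBIC) for x in(a[110:180,190:260],b[150:220,300:370])]))
E
```

```text
(no output)
```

View pics/z.png

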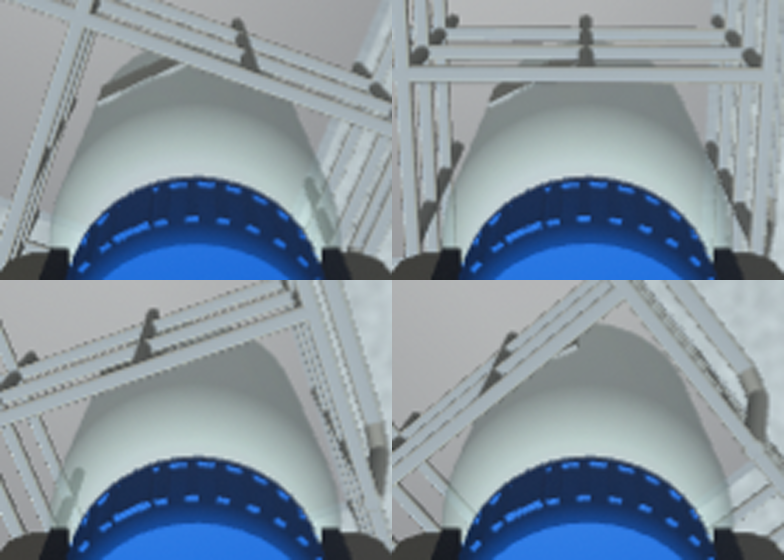

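View pics/z2.png

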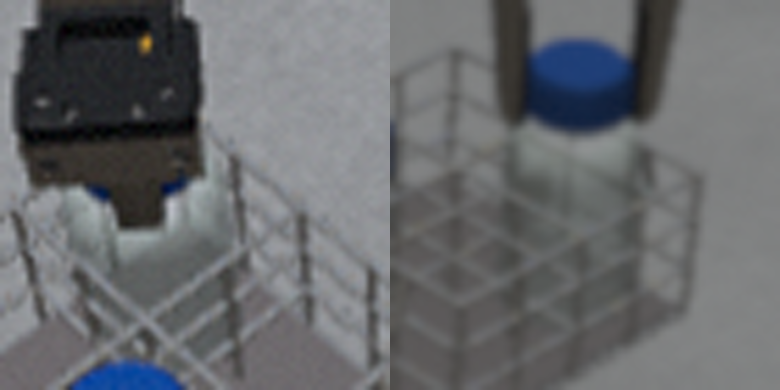

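The patch on the bottle stays fixed relative to the gripper from w16 to w19, at the same place in the crop, and the TCP stopped descending at 0.1207. So the cap bottomed out at about 180° total, after 2.1 mm of travel (3.13 rad × 4 mm/turn predicts 2.0 mm), and the bottle has slipped round since. Now I back it off 90°.

>>> step_arm:
  steps:
    - [0.016,0,0,-1,1]
    - [0.012,0,0,-2,1]
    - [0.009,0,0,-3,1]
    - [0.005,0,0,-4,1]
    - [0.001,0,0,-5,1]
    - [-0.002,0,0,-6,1]
    - [-0.006,0,0,-7,1]
    - [-0.01,0,0,-8,1]
    - [-0.013,0,0,-9,1]
    - [-0.013,0,0,-9,1]

```text
clock: 19.35
tool_pos: [0.4835, -0.2038, 0.1217]
ee_rot: [0.248, 0.664, 0.243, -0.662]
contact_force: [-2.0, -0.5, 7.9]
opening: 0.582
```

```bash
python3 st.py w20; python3 - <<'E'
from h import *
a=grab_frame("scene")["color"];b=grab_frame("side")["color"]
cv2.imwrite('pics/z3.png',np.hstack([cv2.resize(x,(390,390),interpolation=cv2.INTER_CUBIC) for x in(a[110:180,190:260],b[150:220,300:370])]))
E
```

```text
[ 0.646   0.4124 -0.3824  1.9719  0.2196  0.7896 -0.7232] [ 0.4835 -0.2038  0.1217] [-2.0013 -0.4677  7.9083] [0.0012 0.6118 0.0561] -0.039502493679118296
yaw -49.35169015358899 tilt [-1.      0.0084  0.0008] 0.5818992420281929
```

View pics/w20.png

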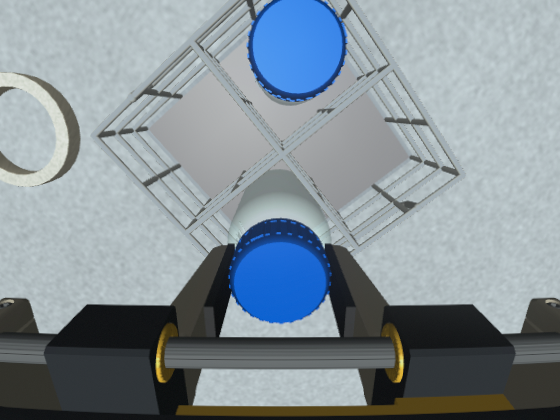

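View pics/z3.png

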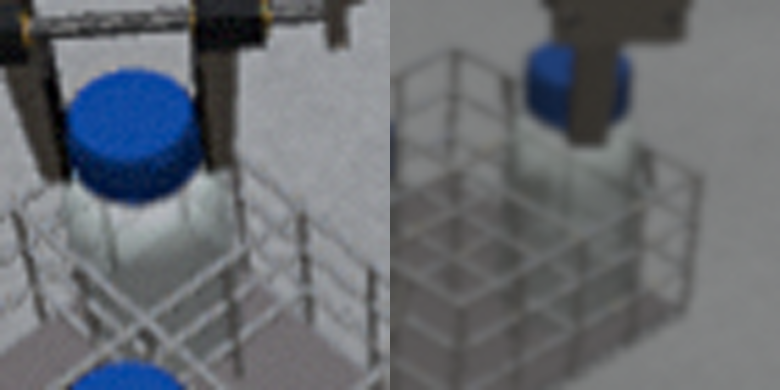

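```bash
python3 -c "
from rig import job_done,telemetry
s=telemetry.read_state();print(s['clock'],s['tool_pos'],s['opening'],s['contact_force']);print(job_done())"
```

```text
19.5 [ 0.48347912 -0.20373362  0.12174331] 0.5808172686847624 [-1.94914379 -0.67699394  7.16542934]
the job is handed in; nothing more can be done
None
```

I carried the blue-capped bottle by its cap to the empty pocket diagonally opposite the small bottle. I lowered it gently until it stood on the mat, turned the cap clockwise until it bottomed out, and backed it off a quarter turn. The job was handed in at 19.5 s with the cap still held, the grip set to 25 N and a light downward push of about 7 N. `job_done()` gave no verdict, so what follows rests on my own checks.

- **Placing:** first contact with the mat came at the predicted height. The tool drifted sideways while turning and ended about 4–5 mm from the measured pocket centre (14 mm allowed). The tool's tilt was under 0.01 rad.
- **Cap home:** it bottomed out after about 180° and about 2.1 mm of descent, which fits the thread's 4 mm per turn. I turned on to about 251° in all, and the bottle's patch then stayed fixed relative to the gripper, so the bottle was slipping round on the mat.
- **Back-off:** the tool measured 90.3° anticlockwise and rose 1.0 mm, as the thread predicts. The bottle did not turn with it.
- **Bystanders:** I saw no sign that the small bottle, tape roll or tube rack moved. I did not measure their positions again at the end.

**Checks that failed or disagreed:**
- The wrist torque was too noisy to show the cap bottoming out, so that conclusion rests on the images and the tool height.
- The rim heights I triangulated came out 5–10 mm low. The sideways positions agreed to about 1–2 mm once I fixed the height from the given sizes.

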